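Stir the drying beads

ROBOT

A 6-joint arm with a two-finger parallel gripper is mounted at the origin on the work surface. World frame = base frame: x ahead of the robot, y to its left, z up, the work surface at z = 0. Lengths are in mm, angles in degrees, forces in N, time in s.
With the tool pointing down it reaches from about 300 to 750 mm from the base axis. Payload 8.5 kg.
Tool frame: the origin (TCP) lies midway between the tips of the shut fingers; the grasp point (between the pads) lies 19 mm behind it; z points along the fingers, y is the direction in which the jaws open and shut (so a half turn about z gives the same grasp; the last joint's range is limited). The gripper opens to 88 mm and grips with 3 to 60 N. Pads are 18 mm wide; open, the fingers measure 123 mm over their backs; the gripper's body (75 mm by 187 mm) begins 45 mm behind the grasp point.
Start: joints at [-81.664, 21.807, 74.336, -0, 83.858, -12.336], TCP at [194.156, -514.572, 238.748] pointing down, gripper open.
Joint ranges: [-178.18, 178.18], [-50.72, 133.34], [12.68, 142.11], [-81.47, 261.47], [9.98, 163.14], [-165.26, 165.26]. Speed limits (degrees/s): [136.94, 136.94, 180, 180, 180, 180].

INTERFACE

Orientations are given as [roll, pitch, yaw] about the fixed x, y, z axes, in that order (R = Rz(yaw) Ry(pitch) Rx(roll)).
In Python, from plant import bot gives the robot as it stands.
- The arm moves only by the tool jog_arm, never from a script. Its argument "commands" is a list of rows, each a list of 3 entries, a list of its own where there are three numbers: the shift along the tool's x, y, z in m, then the turn, a rotation vector about the tool's x, y, z in degrees, then the opening in per cent of the stroke, from 0 (shut) to 100 (fully open). In form: [[[tx, ty, tz], [ax, ay, az], claw], ...]. A call has 1 to 20 rows; each row shifts and turns the commanded pose from where the row before left it, along the tool's axes as they then stand; what a row does not reach is not made up. A row lasts 1/12 s, in which the tool goes at most 41.7 mm and 7.16 degrees, less where a joint would pass 70% of its speed; a pose out of reach is approached as far as the arm can. A call is refused whole if a number of a shift passes 0.0417 or a number of a turn 7.16, either way. A call with a gripper value outside its range is refused whole. The fingers move at their own pace and stop on an object; the grip force is fixed at half the most. Time passes only in rows, so rows that do not move let the fingers close. It gives the time, the measured TCP pose, the force and the opening at its end, in the units of the state.
- bot.sense(): the state, without advancing time (a new reading comes with each control period).
- bot.capture(name): name is "side" or "top"; returns a dict with "color" (480x640x3 uint8, red, green, blue), "range_z" (480x640 float32, mm along the optical axis (not along the pixel's ray), 0 where there is no reading), "mtx" (3x3 intrinsics, pixels), "D" ([k1, k2, p1, p2, k3] as OpenCV has them; the pictures are not rectified), "extrinsics" (4x4, takes a point from world to camera coordinates). Camera axes: x right, y down, z forward; pixel columns grow to the right and rows downward; lengths in mm; the calibration is good to about 2 mm. A picture is of the moment at which its call begins.
- bot.finish_job(): hands the job in, once; it reports no verdict.
The state is a dict: "time": time; "joints": joint angles; "joint_velocities": joint speeds; "joint_torque": joint torques, N m; "eef_pos": TCP position; "tcp_rot": TCP orientation; "contact_force": force on the tool from outside, world axes, zero at the start; "moment": the same for the moment, N m; "grip_width": opening from 0.0 (shut) to 1.0 (fully open).
Only numpy, scipy, OpenCV 4.12 (cv2) and the standard library are available. Lean on these libraries where they do the work, as an engineer would, in place of code of your own. Each camera call takes 0.05 s, during which the arm holds its last target.

TASK

The oiled wooden beads in the steel tub must not stick together as they dry: take the stirring stick from its rack, set its tip down near the bottom at the tub's handle side and, keeping it low, stir anticlockwise (seen from above) at least twice round, then go on, through the middle too, until every bead is a centimetre or more from where it first lay, and finish stirring at the handle side. Stir gently, with the stick only: keep the beads in the tub, do not tip the tub or shove it more than about 3 cm, and leave the jar and the glue bottle standing where they are. Then hang the stick back upright in the middle of its rack, lowering it until you feel the collar seat on the prongs.

Things in the scene. Friction and masses are not known exactly. Their poses are not given: they have to be found in the camera images.
- tub: round open steel tub, loose, 0.65 kg, 164 mm across the rim, 156 mm at the foot, 62 mm high, wall 4 mm, inner floor 5 mm above the origin, inner radius 74 mm at the floor. Origin: centre of its underside; z up. Its one side handle, a bar loop 44 mm wide and 50 mm up, sticks out along the tub's own +x to 107 mm from the axis.
- rack: small fixed plywood stand: 110 mm square foot 14 mm thick, an upright at its local +x side and two level prongs that reach from it along local -x, 16 mm wide each, with a 24 mm wide slot between them, open at the -x end; prong tops are 150 mm up, prong ends 31 mm from the origin along -x. Origin: centre of its underside.
- rack_seat (a point): point of the rack midway between the prongs, level with their tops (150 mm above the bench): where the underside of the stick's collar centres when hung up.
- stick: stirring stick, 186 mm long, 0.17 kg: steel rod 14 mm across and 110 mm long, round dark wooden collar 46 mm across (110 to 120 mm above the tip), square dark wooden handle 24 x 24 mm (120 to 186 mm above the tip). Hangs upright in the rack by its collar, tip 40 mm above the bench. Origin: centre of the rod's lower end; z up the stick; x, y square to the handle's faces.
- stick_tip (a point): lower end of the stick's rod.
- stick_collar (a point): centre of the underside of the stick's collar, 110 mm above its tip.
- bead0_center (a point): centre of wooden bead 1 of 6: a plain light wooden ball 28 mm in diameter, 11 g, loose in the tub (all six are alike).
- bead1_center (a point): centre of wooden bead 2 of 6: a plain light wooden ball 28 mm in diameter, 11 g, loose in the tub (all six are alike).
- bead2_center (a point): centre of wooden bead 3 of 6: a plain light wooden ball 28 mm in diameter, 11 g, loose in the tub (all six are alike).
- bead3_center (a point): centre of wooden bead 4 of 6: a plain light wooden ball 28 mm in diameter, 11 g, loose in the tub (all six are alike).
- bead4_center (a point): centre of wooden bead 5 of 6: a plain light wooden ball 28 mm in diameter, 11 g, loose in the tub (all six are alike).
- bead5_center (a point): centre of wooden bead 6 of 6: a plain light wooden ball 28 mm in diameter, 11 g, loose in the tub (all six are alike).
- jar: bystander: amber glass jar, 44 mm across, 60 mm high, loose; origin at its underside.
- glue: bystander: white glue bottle, 56 mm across, 130 mm high, loose; origin at its underside.
Not all that is in view belongs to the job. Leave any turquoise look-alike of the tub alone.

How it is judged (in metres and radians):
On the way, in this order (a step that is already met when the one before it is completed fails the run):
1. the stick's tip is low in the tub (within 17 mm of its floor) at the handle side, turn 1 (x of stick_tip in the frame of tub above 0.02 m and y of stick_tip in the frame of tub between -0.02 and 0.02 m and z of stick_tip in the frame of tub below 0.022 m and horizontal distance between stick_tip and tub below 0.08 m), for 0.04 s.
2. the stick's tip is low in the tub (within 17 mm of its floor) a quarter turn anticlockwise from the handle, turn 1 (y of stick_tip in the frame of tub above 0.02 m and x of stick_tip in the frame of tub between -0.02 and 0.02 m and z of stick_tip in the frame of tub below 0.022 m and horizontal distance between stick_tip and tub below 0.08 m), for 0.04 s.
3. the stick's tip is low in the tub (within 17 mm of its floor) opposite the handle, turn 1 (x of stick_tip in the frame of tub below -0.02 m and y of stick_tip in the frame of tub between -0.02 and 0.02 m and z of stick_tip in the frame of tub below 0.022 m and horizontal distance between stick_tip and tub below 0.08 m), for 0.04 s.
4. the stick's tip is low in the tub (within 17 mm of its floor) three quarters of a turn from the handle, turn 1 (y of stick_tip in the frame of tub below -0.02 m and x of stick_tip in the frame of tub between -0.02 and 0.02 m and z of stick_tip in the frame of tub below 0.022 m and horizontal distance between stick_tip and tub below 0.08 m), for 0.04 s.
5. the stick's tip is low in the tub (within 17 mm of its floor) at the handle side, turn 2 (all of step 1), for 0.04 s.
6. the stick's tip is low in the tub (within 17 mm of its floor) a quarter turn anticlockwise from the handle, turn 2 (all of step 2), for 0.04 s.
7. the stick's tip is low in the tub (within 17 mm of its floor) opposite the handle, turn 2 (all of step 3), for 0.04 s.
8. the stick's tip is low in the tub (within 17 mm of its floor) three quarters of a turn from the handle, turn 2 (all of step 4), for 0.04 s.
9. back at the handle side after two turns or more, tip still low, with every bead at that moment over 10 mm from where it lay at the start (all of step 5 and distance of each of bead0_center, bead1_center, bead2_center, bead3_center, bead4_center, bead5_center from where it was at the start of the episode above 0.01 m), for 0.04 s.
At the end, for the whole second after the job is handed in: The stick hangs at rest in the rack, collar on the prongs (underside within 4 mm of their tops, within 12 mm of the middle along the slot and 9 mm across it, tilt under 7 degrees); all six beads lie in the tub; the tub stands upright within 35 mm of where it started (x of stick_collar in the frame of rack_seat between -0.012 and 0.012 m and y of stick_collar in the frame of rack_seat between -0.009 and 0.009 m and z of stick_collar in the frame of rack_seat between -0.004 and 0.004 m and angle between stick's own z axis and vertical below 0.12 rad and linear speed of stick below 0.03 m/s and distance of tub from where it was at the start of the episode below 0.035 m and angle between tub's own z axis and vertical below 0.05 rad and horizontal distance between each of bead0_center, bead1_center, bead2_center, bead3_center, bead4_center, bead5_center and tub below 0.07 m and z of each of bead0_center, bead1_center, bead2_center, bead3_center, bead4_center, bead5_center in the frame of tub below 0.05 m); the robot touches nothing.
It fails at once if the jar or the glue bottle is moved by more than 20 mm (distance of any of jar, glue from where it was at the start of the episode above 0.02 m).
It fails at once if the tub is tipped (over 15 degrees) (angle between tub's own z axis and vertical above 0.26 rad).
It fails at once if a bead is out of the tub (horizontal distance between any of bead0_center, bead1_center, bead2_center, bead3_center, bead4_center, bead5_center and tub above 0.085 m).
It fails at once if the fingers touch a bead (contact force between the fingers and bead0 above 0.5 N or contact force between the fingers and bead1 above 0.5 N or contact force between the fingers and bead2 above 0.5 N or contact force between the fingers and bead3 above 0.5 N or contact force between the fingers and bead4 above 0.5 N or contact force between the fingers and bead5 above 0.5 N).
It fails at once if the stick is pressed hard (over 40 N) on the tub (contact force between stick and tub above 40 N).
It also fails if it takes over 72 s, if anything falls off the work surface, if the arm or the gripper's body presses on something with over 40 N, if the wrist force passes 120 N, or if a joint passes its speed limit or range.

## Working session

There is one attempt and no reset: what is moved stays moved. The work goes in short steps, Python scripts to look and compute and a tool call to move; the robot and the scene stay as the last step left them, time stands still between calls to the robot, and variables do not carry over. Pictures are saved under pics/ and viewed, and the job is handed in when it is done.

Besides the shell and the picture viewer there is one more tool, called after "Call:" as name(argument=value, ...) on one line, values as JSON. jog_arm: Moves the arm, as the interface text tells. Its arguments: {"type":"object","properties":{"commands":{"type":"array"}},"required":["commands"]}

```bash
ls; mkdir -p pics
python3 - <<'E'
from plant import bot
import cv2,numpy as np,pickle
print(bot.sense())
for n in ("top","side"):
    c=bot.capture(n); pickle.dump(c,open(f"{n}0.pkl","wb"))
    cv2.imwrite(f"pics/{n}0.png",c["color"][:,:,::-1])
    print(n,c["mtx"],c["D"],c["extrinsics"])
E
```

```text
pics
{'time': 0.0, 'joints': array([-8.16642683e+01,  2.18423377e+01,  7.43837971e+01, -6.25574895e-04,
        8.38575953e+01, -1.23346619e+01]), 'joint_velocities': array([-0.03373672, -0.02201583, -0.06110093, -0.03916084,  0.04468672,
        0.09529333]), 'joint_torque': array([ 5.09879737e-04, -4.37933314e+01, -2.24553823e+01,  7.13637262e-02,
        3.52170586e-02, -1.18595322e-04]), 'eef_pos': array([ 194.1102469 , -514.31753177,  238.13076835]), 'tcp_rot': array([-1.79918070e+02, -1.72789889e-02,  2.06704486e+01]), 'contact_force': array([0.37742953, 0.13479579, 0.1898612 ]), 'moment': array([-0.0139334 , -0.02724117, -0.01303601]), 'grip_width': 0.9994786675061653}
top [[454.25049708   0.         319.54300115]
 [  0.         454.25049708 238.35115185]
 [  0.           0.           1.        ]] [-0.02106649  0.          0.          0.          0.        ] [[ 1.03067210e-02 -9.99766795e-01 -1.89770118e-02 -9.14433345e+00]
 [-9.88609217e-01 -7.33828866e-03 -1.50326198e-01  5.09872037e+02]
 [ 1.50151883e-01  2.03102190e-02 -9.88454302e-01  9.48000383e+02]
 [ 0.00000000e+00  0.00000000e+00  0.00000000e+00  1.00000000e+00]]
side [[506.93872835   0.         314.91103177]
 [  0.         506.93872835 242.3121978 ]
 [  0.           0.           1.        ]] [-0.09933087  0.          0.          0.          0.        ] [[ 9.43946340e-01 -3.29487336e-01  2.00848827e-02 -4.70260181e+02]
 [-2.26342219e-01 -6.90335169e-01 -6.87172871e-01  1.82572981e+02]
 [ 2.40280060e-01  6.44108260e-01 -7.26216251e-01  8.52660180e+02]
 [ 0.00000000e+00  0.00000000e+00  0.00000000e+00  1.00000000e+00]]
```

View pics/top0.png

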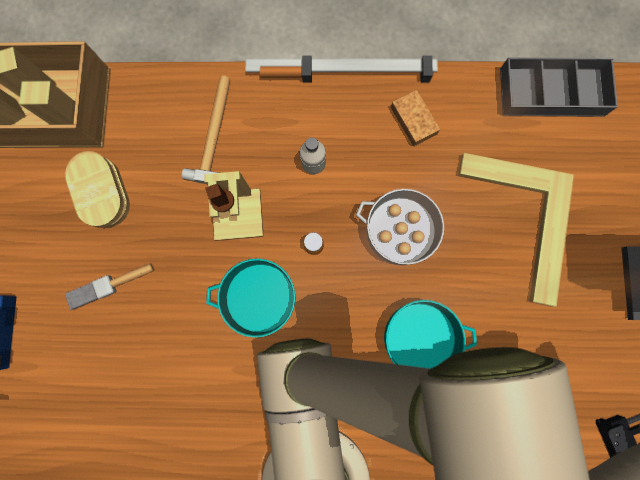

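View pics/side0.png

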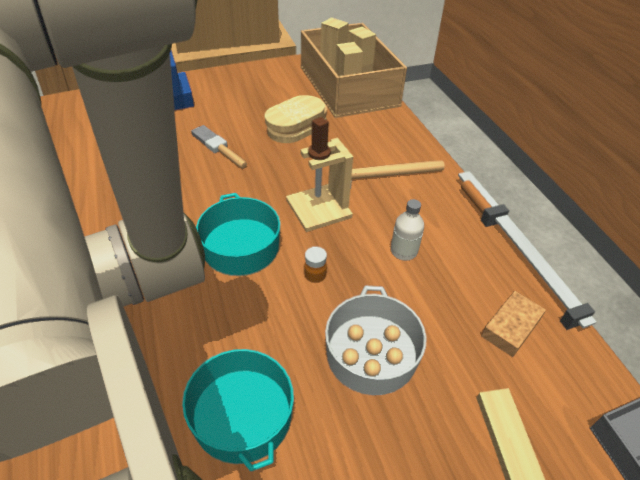

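Top view: the steel tub is at (405,227) with its handle at (365,212). Two turquoise look-alikes are at (257,297) and (425,338). The rack is at (238,205), with the stick's dark handle at (220,195). The jar is at (313,242) and the glue bottle at (312,157). Only the grey tub holds beads, so it is the one meant.

```bash
cat > h.py <<'E'
import numpy as np,cv2,pickle
def px(c,P):
    P=np.atleast_2d(np.asarray(P,float));E=c["extrinsics"]
    p,_=cv2.projectPoints(P,cv2.Rodrigues(E[:3,:3])[0],E[:3,3],c["mtx"],c["D"]);return p.reshape(-1,2)
def ray(c,uv):
    n=cv2.undistortPoints(np.asarray(uv,float).reshape(-1,1,2),c["mtx"],c["D"]).reshape(-1,2)
    R=c["extrinsics"][:3,:3];t=c["extrinsics"][:3,3]
    d=np.c_[n,np.ones(len(n))]@R; return -R.T@t,d
def onz(c,uv,z):
    o,d=ray(c,uv); return o+d*((z-o[2])/d[:,2])[:,None]
def cloud(c):
    v,u=np.mgrid[:480,:640]; o,d=ray(c,np.c_[u.ravel(),v.ravel()])
    return (o+d*c["range_z"].reshape(-1,1)).reshape(480,640,3)
def crop(c,x0,y0,w,h,s,name):
    im=c["color"][y0:y0+h,x0:x0+w,::-1]
    cv2.imwrite(name,cv2.resize(im,None,fx=s,fy=s,interpolation=cv2.INTER_CUBIC))
E
python3 - <<'E'
from h import *
t=pickle.load(open("top0.pkl","rb"));s=pickle.load(open("side0.pkl","rb"))
crop(t,190,150,100,100,6,"pics/c1.png");crop(t,345,175,110,100,6,"pics/c2.png");crop(s,270,100,120,140,4,"pics/c3.png")
for c in (t,s):
    C=cloud(c); 
    print("table med",np.nanmedian(C[...,2]))
    g=c["color"].astype(int); gray=(abs(g[...,0]-g[...,1])<25)&(abs(g[...,1]-g[...,2])<25)
    m=gray&(C[...,2]>56)&(C[...,2]<67)&(abs(C[...,0]-540)<140)&(abs(C[...,1]+190)<130)
    P=C[m]; print("rim pts",len(P), P.min(0),P.max(0), np.median(P[:,2]))
    # circle fit
    A=np.c_[2*P[:,:2],np.ones(len(P))];x=np.linalg.lstsq(A,(P[:,:2]**2).sum(1),rcond=None)[0];print("fit",x[:2],np.sqrt(x[2]+x[0]**2+x[1]**2))
    m=(C[...,2]>140)&(C[...,2]<156)&(abs(C[...,0]-550)<150)&(C[...,1]>100)&(C[...,1]<330)
    print(m.sum(),C[m].min(0) if m.any() else 0,C[m].max(0) if m.any() else 0)
    m=(C[...,2]>215)&(C[...,2]<235)&(abs(C[...,0]-550)<150)&(C[...,1]>100)&(C[...,1]<330)
    print("handle top",m.sum(),C[m].mean(0) if m.any() else 0)
E
```

```text
table med 0.9913607219369283
rim pts 509 [ 453.27465652 -267.96677519   56.03744819] [615.51164706 -84.81876106  66.17691402] 61.46967297622359
fit [ 534.86612827 -185.38486267] 79.69932155825772
703 [535.30409668 152.45813427 140.35672347] [626.45426914 223.73900854 155.85082076]
handle top 198 [564.80601083 182.7945415  225.22807669]
table med 1.037094639020836
rim pts 917 [ 453.51339129 -268.03022101   56.02825198] [616.75816294 -93.86687228  64.82145118] 60.76672878141369
fit [ 534.85794574 -187.12067347] 79.42491766981342
672 [535.54522355 150.97237282 140.00853793] [627.23016421 224.34720784 155.94289355]
handle top 154 [564.93046318 180.11018642 223.02650109]
```

View pics/c1.png

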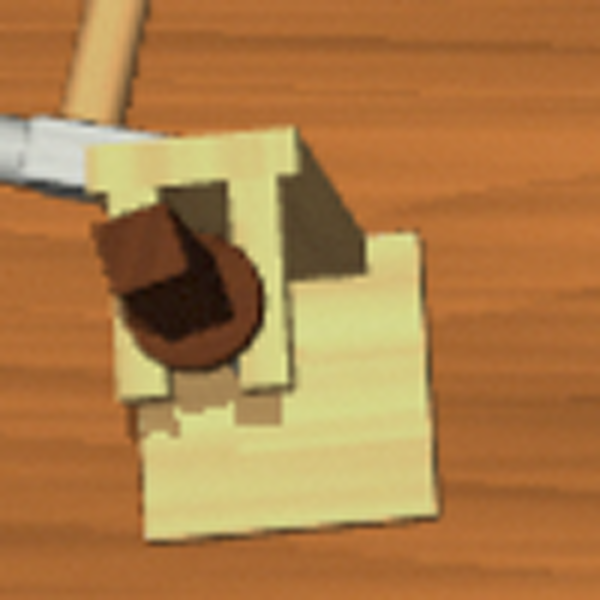

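View pics/c2.png

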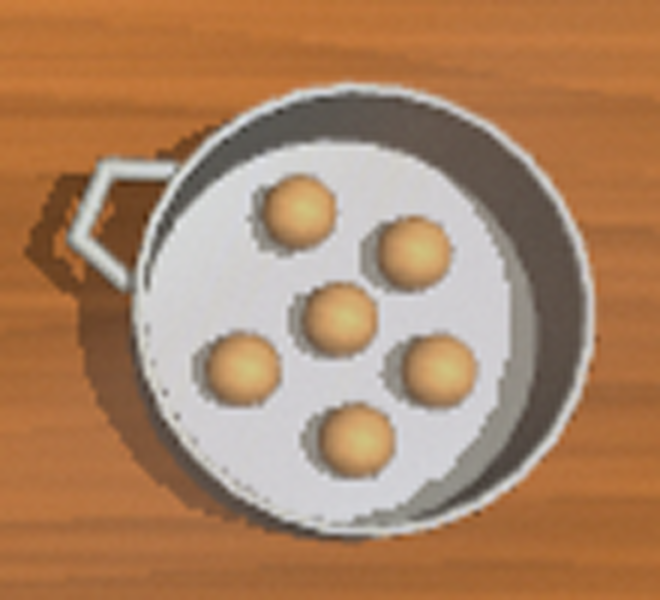

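View pics/c3.png

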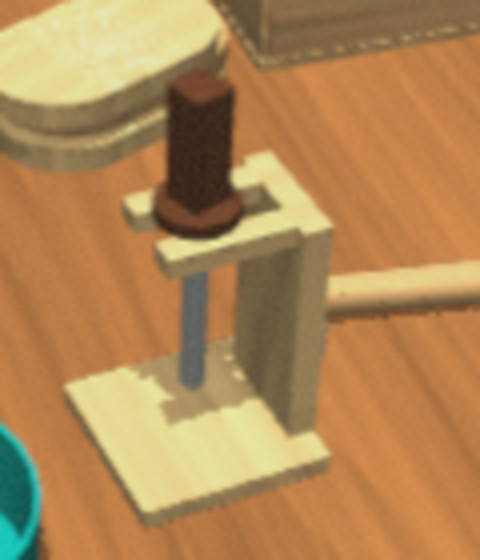

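The first crop shows the slot opening towards world −x, with the upright at the +x side. The handle top is at crop (147,247). The second crop shows six beads, and the tub handle's outer end at crop (70,240). I'll measure all of these next.

Run:
```python
from h import *
t=pickle.load(open("top0.pkl","rb"));s=pickle.load(open("side0.pkl","rb"))
def full(p,x0,y0,sc): return (np.array(p,float)+.5)/sc-.5+[x0,y0]
# foot corners
f=onz(t,full([(437,517),(147,540),(415,235)],190,150,6),14); print("foot",f[:,:2])
e=f[0]-f[1]; print("foot edge",np.linalg.norm(e),np.degrees(np.arctan2(e[1],e[0])), "diag ctr",(f[1]+f[2])[:2]/2)
p=onz(t,full([(118,402),(165,394),(242,391),(292,385),(87,150),(297,128)],190,150,6),150); print("prong",p[:,:2])
ang=lambda a:np.degrees(np.arctan2(a[1],a[0]))
print("prong end dir",ang(p[0]-p[3])-90, "upright back dir",ang(p[4]-p[5])-90)
pm=(p[0]+p[3])/2;print("prong end mid",pm)
# side view prong ends
q=onz(s,full([(122,203),(155,246)],270,100,4),150); print("side prong ends far(+y) & near",q)
# handle top
def mask(c,z0,z1):
    C=cloud(c);g=c["color"].astype(int)
    return C,(g[...,0]<140)&(g[...,0]>g[...,2]+15)&(C[...,2]>z0)&(C[...,2]<z1)&(abs(C[...,0]-565)<70)&(abs(C[...,1]-185)<70)
for n,c in (("top",t),("side",s)):
    C,m=mask(c,218,232); 
    cs,_=cv2.findContours(m.astype(np.uint8),cv2.RETR_EXTERNAL,cv2.CHAIN_APPROX_NONE);k=max(cs,key=cv2.contourArea).reshape(-1,2)
    P=onz(c,k,226)[:,:2].astype(np.float32); r=cv2.minAreaRect(P);print(n,"handle top",r)
ht=onz(t,full([(92,222),(166,204),(187,272),(118,292)],190,150,6),226);print("manual top corners",ht[:,:2],ht.mean(0))
# collar: top-view disc outline at z=160 (top edge); 
k=full([(263,300),(245,347),(195,369),(150,352),(260,275),(225,362)],190,150,6)
P=onz(t,k,160)[:,:2];A=np.c_[2*P,np.ones(len(P))];x=np.linalg.lstsq(A,(P**2).sum(1),rcond=None)[0];print("collar fit",x[:2],np.sqrt(x[2]+x[0]**2+x[1]**2))
# tub handle
h=onz(t,full([(70,240),(105,163),(175,168),(128,288)],345,175,6),50);print("tub handle",h[:,:2])
b=onz(t,full([(298,211),(413,254),(340,320),(242,370),(438,370),(356,440)],345,175,6),19)
print("beads",b[:,:2].round(1))
for c in (t,s):
    C=cloud(c);g=c["color"].astype(int)
    m=(C[...,2]>44)&(C[...,2]<56)&(np.hypot(C[...,0]-535,C[...,1]+186)>86)&(np.hypot(C[...,0]-535,C[...,1]+186)<114)
    print("handle",m.sum(),C[m].mean(0),C[m].min(0),C[m].max(0))
    for nm,z0,z1,cx,cy in (("jar",55,64,500,10),("glue",40,135,620,10)):
        m=(C[...,2]>z0)&(C[...,2]<z1)&(abs(C[...,0]-cx)<60)&(abs(C[...,1]-cy)<60);print(nm,C[m].mean(0),C[m].min(0),C[m].max(0))
```

```text
foot [[518.57896038 123.59411573]
 [509.10778302 231.87737635]
 [626.56050915 135.1445305 ]]
foot edge 108.69667764481885 -85.00124996664509 diag ctr [567.83414608 183.51095343]
prong [[534.30476424 208.52705364]
 [537.04432152 193.27445272]
 [538.18697376 168.15869542]
 [540.26985834 151.92032127]
 [618.90999501 222.89152148]
 [626.63747892 153.55476404]]
prong end dir 6.0155035911479615 upright back dir 6.35929138993545
prong end mid [537.28731129 180.22368746 150.        ]
side prong ends far(+y) & near [[535.18579449 204.31784048 150.        ]
 [539.60985749 166.28740301 150.        ]]
top handle top ((564.6832275390625, 182.6962432861328), (26.44657325744629, 24.298707962036133), 20.631452560424805)
side handle top ((563.8184204101562, 177.69175720214844), (29.65814208984375, 29.0096435546875), 20.70319175720215)
manual top corners [[573.9909559  198.4775367 ]
 [579.63149244 176.41672106]
 [558.750491   169.16190615]
 [552.53434464 189.59973845]] [566.22682099 183.41397559 226.        ]
collar fit [565.2298223  181.86602251] 21.92620458620033
tub handle [[ 560.69886833  -83.6272
[... 292 characters left out ...]
48.83155442] [590.97352604 -82.92285692  55.92503274]
jar [499.68600361   9.24138721  60.10112073] [481.32712313 -10.36297395  55.66460718] [518.63033471  27.98916496  63.91994312]
glue [671.71295454  11.70160524  77.39492564] [663.3878774  -13.01269234  40.54087895] [679.98851123  37.61734208 129.43598998]
handle 138 [571.99158338 -96.15788979  52.35773202] [ 547.23620211 -116.80347417   47.26308798] [590.30791551 -83.76282173  55.93199316]
jar [499.8115537    7.49759784  59.20581221] [480.23338326 -12.41881588  55.0444425 ] [519.96286905  29.46734504  62.46002421]
glue [671.67588816   3.72498803  72.16287403] [663.39247188 -13.90163379  40.08749349] [679.94508081  34.56400655 118.28577588]
```

Measured so far:

| Item | Position (mm) | Yaw |
|---|---|---|
| Tub centre | (535, −186) | about 67.5° (handle direction) |
| Stick axis | (565.5, 182.3) | about 20.6° (handle faces) |
| Rack | – | about 5.5° |

The tool's starting yaw already matches the stick's handle, so no turn is needed.

Call:
jog_arm(commands=[[[0.008,-0.007,-0.002],[0,0,0],100],[[0.0165,-0.0145,-0.002],[0,0,0],100],[[0.0165,-0.0145,-0.002],[0,0,0],100],[[0.0165,-0.0145,-0.002],[0,0,0],100],[[0.0165,-0.0145,-0.002],[0,0,0],100],[[0.0165,-0.0145,-0.002],[0,0,0],100],[[0.0165,-0.0145,-0.002],[0,0,0],100],[[0.0165,-0.0145,-0.002],[0,0,0],100],[[0.0165,-0.0145,-0.002],[0,0,0],100],[[0.0165,-0.0145,-0.002],[0,0,0],100],[[0.0165,-0.0145,-0.002],[0,0,0],100],[[0.0165,-0.0145,-0.002],[0,0,0],100],[[0.0165,-0.0145,-0.002],[0,0,0],100],[[0.0165,-0.0145,-0.002],[0,0,0],100],[[0.0165,-0.0145,-0.002],[0,0,0],100],[[0.0165,-0.0145,-0.002],[0,0,0],100],[[0.0165,-0.0145,-0.002],[0,0,0],100],[[0.0165,-0.0145,-0.002],[0,0,0],100],[[0.0165,-0.0145,-0.002],[0,0,0],100],[[0.0165,-0.0145,-0.002],[0,0,0],100]])

```text
time: 1.77
eef_pos: [395.2, -135.0, 278.9]
tcp_rot: [-180.0, 0.0, 20.7]
contact_force: [-0.4, 0.2, -0.2]
grip_width: 0.999
```

Call:
jog_arm(commands=[[[0.0165,-0.0145,0],[0,0,0],100],[[0.0165,-0.0145,0],[0,0,0],100],[[0.0165,-0.0145,0],[0,0,0],100],[[0.0165,-0.0145,0],[0,0,0],100],[[0.0165,-0.0145,0],[0,0,0],100],[[0.0165,-0.0145,0],[0,0,0],100],[[0.0165,-0.0145,0],[0,0,0],100],[[0.0165,-0.0145,0],[0,0,0],100],[[0.0165,-0.0145,0],[0,0,0],100],[[0.0165,-0.0145,0],[0,0,0],100],[[0.0165,-0.0145,0],[0,0,0],100],[[0.0165,-0.0145,0],[0,0,0],100],[[0.0165,-0.0145,0],[0,0,0],100],[[0.0165,-0.0145,0],[0,0,0],100],[[0.0165,-0.0145,0],[0,0,0],100],[[0.008,-0.007,0],[0,0,0],100],[[0,0,0],[0,0,0],100]])

```text
time: 3.18
eef_pos: [555.0, 165.1, 278.3]
tcp_rot: [-180.0, 0.0, 20.8]
contact_force: [0.2, 0.1, -0.8]
grip_width: 1.0
```

Call:
jog_arm(commands=[[[0.008,-0.006,0],[0,0,0],100],[[0.008,-0.0063,0],[0,0,0],100],[[0,0,0.01],[0,0,0],100],[[0,0,0.015],[0,0,0],100],[[0,0,0.015],[0,0,0],100],[[0,0,0.015],[0,0,0],100],[[0,0,0.015],[0,0,0],100],[[0,0,0.015],[0,0,0],100],[[0,0,0.012],[0,0,0],100],[[0,0,0],[0,0,0],100],[[0,0,0],[0,0,0],100]])

```text
time: 4.1
eef_pos: [565.7, 180.4, 181.8]
tcp_rot: [-180.0, 0.0, 20.6]
contact_force: [1.1, 0.3, -0.2]
grip_width: 1.001
```

Run:
```python
from plant import bot
from h import *
print(bot.sense()["eef_pos"],bot.sense()["tcp_rot"])
c=bot.capture("side");crop(c,250,60,180,160,4,"pics/g1.png")
```

```text
[565.73473499 180.42619707 181.80719371] [-1.79991194e+02  3.57339516e-02  2.06394491e+01]
```

View pics/g1.png

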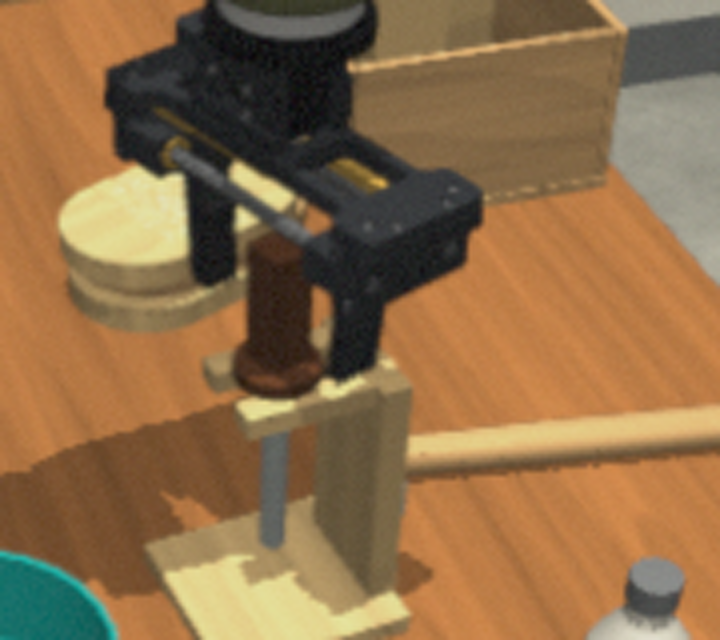

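The stick's handle, at (278,300) in the crop, stands between the fingers at (215,240) and (355,330). I'll close on it.

Call:
jog_arm(commands=[[[0.0005,-0.0015,0],[0,0,0],60],[[0,0,0],[0,0,0],40],[[0,0,0],[0,0,0],0],[[0,0,0],[0,0,0],0],[[0,0,0],[0,0,0],0],[[0,0,0],[0,0,0],0],[[0,0,0],[0,0,0],0],[[0,0,0],[0,0,0],0],[[0,0,0],[0,0,0],0],[[0,0,0],[0,0,0],0],[[0,0,0],[0,0,0],0],[[0,0,0],[0,0,0],0]])

```text
time: 5.15
eef_pos: [565.6, 182.3, 181.7]
tcp_rot: [-180.0, 0.0, 20.7]
contact_force: [1.1, 1.4, -0.6]
grip_width: 0.27
```

Run:
```python
from plant import bot
from h import *
print(bot.sense()["eef_pos"],bot.sense()["tcp_rot"],bot.sense()["grip_width"],bot.sense()["contact_force"])
c=bot.capture("side");crop(c,250,60,180,160,4,"pics/g2.png")
```

```text
[565.57766654 182.26498688 181.70278722] [-1.79992106e+02  2.69121395e-03  2.06724673e+01] 0.2699149350141545 [ 1.11947613  1.44108499 -0.55726312]
```

View pics/g2.png

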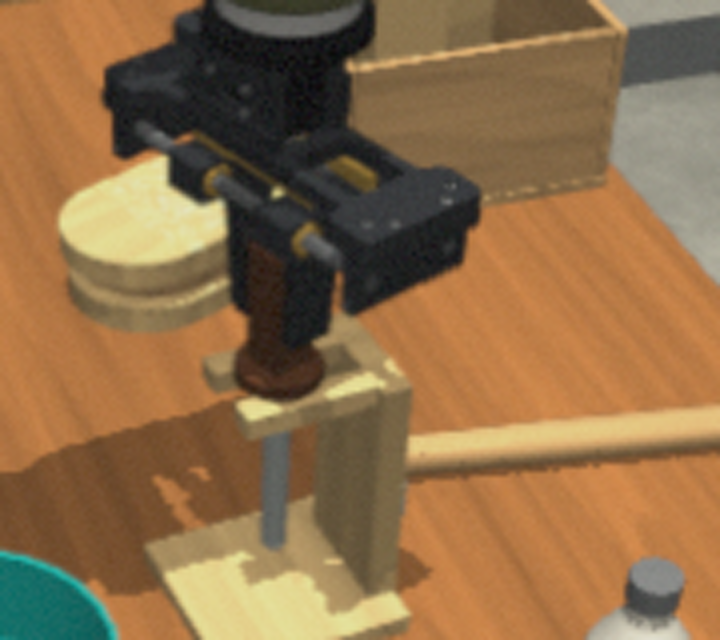

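Gripped: 0.27 × 88 = 23.8 mm, which is the handle's width. The stick is still upright and seated, and the TCP is 141.7 mm above its tip. Next I lift 20 mm, slide out along the slot, then raise.

Call:
jog_arm(commands=[[[0,0,-0.005],[0,0,0],0],[[0,0,-0.008],[0,0,0],0],[[0,0,-0.008],[0,0,0],0],[[0,0,0],[0,0,0],0],[[-0.006,-0.0016,0],[0,0,0],0],[[-0.0103,-0.0028,0],[0,0,0],0],[[-0.0103,-0.0028,0],[0,0,0],0],[[-0.0103,-0.0028,0],[0,0,0],0],[[-0.0103,-0.0028,0],[0,0,0],0],[[-0.0103,-0.0028,0],[0,0,0],0],[[-0.0103,-0.0028,0],[0,0,0],0],[[-0.0103,-0.0028,0],[0,0,0],0],[[-0.004,-0.0012,-0.01],[0,0,0],0],[[0,0,-0.012],[0,0,0],0],[[0,0,-0.012],[0,0,0],0],[[0,0,-0.01],[0,0,0],0],[[0,0,0],[0,0,0],0],[[0,0,0],[0,0,0],0]])

```text
time: 6.7
eef_pos: [480.9, 174.2, 247.2]
tcp_rot: [180.0, -0.1, 20.7]
contact_force: [-0.5, -0.6, -2.9]
grip_width: 0.269
```

Run:
```python
from plant import bot
from h import *
S=bot.sense();print(S["time"],S["eef_pos"],S["tcp_rot"],S["grip_width"],S["contact_force"])
c=bot.capture("side");cv2.imwrite("pics/l1.png",c["color"][...,::-1])
a=np.radians(67.5);T=np.array([535+36*np.cos(a),-186+36*np.sin(a)]);d=T-S["eef_pos"][:2]
y=np.radians(S["tcp_rot"][2]);print(T,d,"tool",d@[np.cos(y),np.sin(y)],d@[np.sin(y),-np.cos(y)])
```

```text
6.7 [480.90637063 174.18812737 247.22086646] [ 1.79984914e+02 -6.11538715e-02  2.06696506e+01] 0.26887898475754546 [-0.53032672 -0.57350909 -2.88383302]
[ 548.77660357 -152.74033683] [  67.87023293 -326.9284642 ] tool -51.89747519854505 329.8412364871572
```

View pics/l1.png

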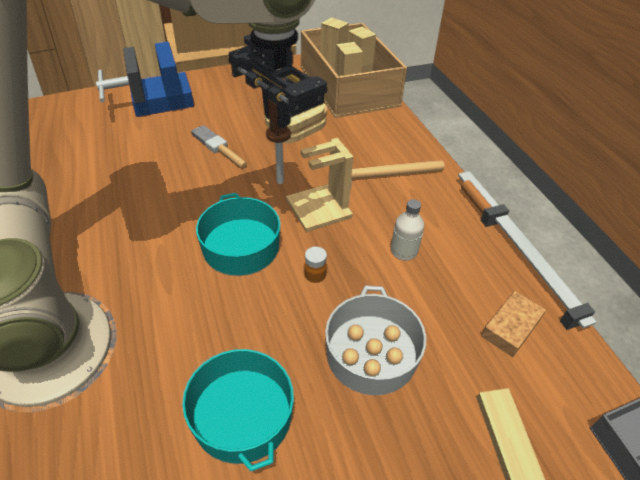

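The stick is out of the rack and hangs straight from the gripper, collar at (279,132). I'll carry it over the tub with the tip at about 105 mm.

Call:
jog_arm(commands=[[[-0.0015,0.01,0],[0,0,0],0],[[-0.003,0.02,0],[0,0,0],0],[[-0.0035,0.02,0],[0,0,0],0],[[-0.003,0.02,0],[0,0,0],0],[[-0.0035,0.02,0],[0,0,0],0],[[-0.003,0.02,0],[0,0,0],0],[[-0.0035,0.02,0],[0,0,0],0],[[-0.003,0.02,0],[0,0,0],0],[[-0.003,0.02,0],[0,0,0],0],[[-0.003,0.02,0],[0,0,0],0],[[-0.003,0.02,0],[0,0,0],0],[[-0.003,0.02,0],[0,0,0],0],[[-0.003,0.02,0],[0,0,0],0],[[-0.003,0.02,0],[0,0,0],0],[[-0.003,0.02,0],[0,0,0],0],[[-0.003,0.02,0],[0,0,0],0],[[-0.003,0.02,0],[0,0,0],0],[[0,0,0],[0,0,0],0],[[0,0,0],[0,0,0],0]])

```text
time: 8.33
eef_pos: [549.2, -153.6, 245.8]
tcp_rot: [-179.9, 0.1, 20.6]
contact_force: [0.1, 1.2, -2.4]
grip_width: 0.269
```

Run:
```python
from plant import bot
from h import *
S=bot.sense();print(S["time"],S["eef_pos"],S["tcp_rot"],S["grip_width"],S["contact_force"])
c=bot.capture("side");crop(c,270,110,220,290,2,"pics/l2.png")
tp=S["eef_pos"]-[0,0,141.7];print("tip px",px(c,tp),"collar", px(c,tp+[0,0,110]))
a=np.radians(67.5);T=np.array([535+36*np.cos(a),-186+36*np.sin(a)]);d=T-S["eef_pos"][:2]
y=np.radians(S["tcp_rot"][2]);print(T,d,"tool",d@[np.cos(y),np.sin(y)],d@[np.sin(y),-np.cos(y)])
```

```text
8.3333 [ 549.24718988 -153.64024365  245.79589957] [-1.79922204e+02  6.91005189e-02  2.05726294e+01] 0.2693920229002827 [ 0.06576091  1.16548924 -2.3726602 ]
tip px [[377.88185471 300.21204096]] collar [[386.35827706 254.22732791]]
[ 548.77660357 -152.74033683] [-0.47058632  0.89990682] tool -0.12435359453179062 -1.0078789404352795
```

View pics/l2.png

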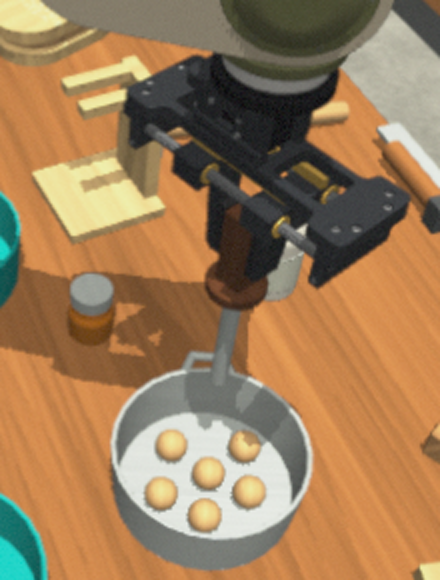

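The tip is at full-image (379,301), matching the predicted (378,300), so the stick is straight. I'll lower it to about 7 mm above the tub floor, in a bead-free spot.

Call:
jog_arm(commands=[[[0,-0.001,0.006],[0,0,0],0],[[0,0,0.012],[0,0,0],0],[[0,0,0.012],[0,0,0],0],[[0,0,0.012],[0,0,0],0],[[0,0,0.012],[0,0,0],0],[[0,0,0.012],[0,0,0],0],[[0,0,0.01],[0,0,0],0],[[0,0,0.008],[0,0,0],0],[[0,0,0.006],[0,0,0],0],[[0,0,0],[0,0,0],0],[[0,0,0],[0,0,0],0]])

```text
time: 9.3
eef_pos: [549.4, -151.5, 156.8]
tcp_rot: [180.0, -0.0, 20.7]
contact_force: [0.5, 0.2, -1.5]
grip_width: 0.269
```

```bash
cat > circ.py <<'E'
import sys,numpy as np
from plant import bot
from h import *
# usage: circ.py r_start r_end a0 a1 n : world polar waypoints (deg rel tub +x) -> tool rows
S=bot.sense();cx,cy,tub=[float(v) for v in open("tub.txt").read().split()]
r0,r1,a0,a1=map(float,sys.argv[1:5]);n=int(sys.argv[5])
y=np.radians(20.65)
a=np.radians(tub+np.linspace(a0,a1,n+1)[1:]);r=np.linspace(r0,r1,n+1)[1:]
P=np.c_[cx+r*np.cos(a),cy+r*np.sin(a)]
d=np.diff(np.r_[S["eef_pos"][None,:2],P],axis=0)
tl=np.c_[d@[np.cos(y),np.sin(y)],d@[np.sin(y),-np.cos(y)]]
print("now z",S["eef_pos"][2],"tip",S["eef_pos"][2]-141.7)
c=(np.round(tl/1000,4)).tolist();print(c)
E
echo "535 -186 67.5" > tub.txt
python3 - <<'E'
from plant import bot
from h import *
S=bot.sense();print(S["time"],S["eef_pos"],S["tcp_rot"],S["contact_force"])
c=bot.capture("side");crop(c,270,210,220,200,3,"pics/l3.png")
E
python3 circ.py 36 36 0 195 20
```

```text
9.3 [ 549.36473547 -151.54275962  156.82449589] [ 1.79999099e+02 -1.38114200e-03  2.06834042e+01] [ 0.47541972  0.19805766 -1.46320577]
now z 157.18020645767965 tip 15.480206457679657
[[-0.0059, -0.003], [-0.0054, -0.0029], [-0.0058, -0.002], [-0.006, -0.001], [-0.0061, 0.0001], [-0.006, 0.0011], [-0.0057, 0.0021], [-0.0053, 0.0031], [-0.0047, 0.0039], [-0.004, 0.0047], [-0.0031, 0.0053], [-0.0022, 0.0057], [-0.0012, 0.006], [-0.0002, 0.0061], [0.0009, 0.0061], [0.0019, 0.0058], [0.0028, 0.0054], [0.0037, 0.0049], [0.0045, 0.0042], [0.0051, 0.0033]]
```

View pics/l3.png

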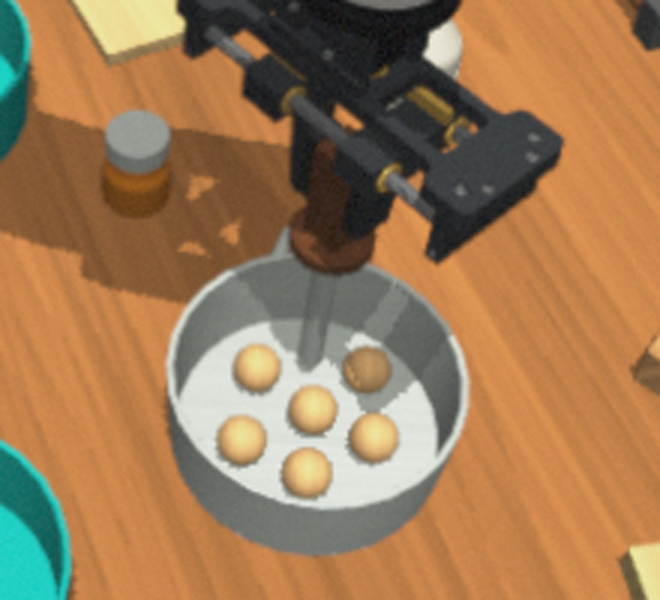

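The tip, at crop (311,362), stands among the beads at the handle side without touching any. I'll lower it 3 mm more and start anticlockwise at r = 36 mm, which leaves a bead room between rod and wall.

Call:
jog_arm(commands=[[[-0.003,-0.0015,0.003],[0,0,0],0],[[-0.003,-0.0015,0],[0,0,0],0],[[-0.0054,-0.0029,0],[0,0,0],0],[[-0.0058,-0.002,0],[0,0,0],0],[[-0.006,-0.001,0],[0,0,0],0],[[-0.0061,0.0001,0],[0,0,0],0],[[-0.006,0.0011,0],[0,0,0],0],[[-0.0057,0.0021,0],[0,0,0],0],[[-0.0053,0.0031,0],[0,0,0],0],[[-0.0047,0.0039,0],[0,0,0],0],[[-0.004,0.0047,0],[0,0,0],0],[[0,0,0],[0,0,0],0]])

```text
time: 10.35
eef_pos: [499.8, -178.0, 153.7]
tcp_rot: [180.0, 0.0, 20.6]
contact_force: [0.1, -1.2, -2.1]
grip_width: 0.27
```

```bash
python3 - <<'E'
from plant import bot
from h import *
S=bot.sense();print(S["time"],S["eef_pos"],S["tcp_rot"],S["contact_force"])
c=bot.capture("side");crop(c,270,210,220,200,3,"pics/l4.png")
C=cloud(c);g=c["color"].astype(int);gray=(abs(g[...,0]-g[...,1])<25)&(abs(g[...,1]-g[...,2])<25)
m=gray&(C[...,2]>56)&(C[...,2]<67)&(np.hypot(C[...,0]-535,C[...,1]+186)<105)&(np.hypot(C[...,0]-535,C[...,1]+186)>60)
P=C[m];A=np.c_[2*P[:,:2],np.ones(len(P))];x=np.linalg.lstsq(A,(P[:,:2]**2).sum(1),rcond=None)[0];print("fit",x[:2],np.sqrt(x[2]+x[0]**2+x[1]**2))
E
python3 circ.py 36 36 97 270 17
```

```text
10.35 [ 499.75971187 -178.01030277  153.74161176] [1.79978159e+02 3.89031632e-03 2.06069634e+01] [ 0.10790478 -1.22479498 -2.11608125]
fit [ 534.91558588 -186.95838651] 79.53089163434882
now z 153.72214657346217 tip 12.02214657346218
[[-0.0025, 0.0046], [-0.0023, 0.006], [-0.0012, 0.0063], [-0.0001, 0.0064], [0.0011, 0.0063], [0.0022, 0.006], [0.0032, 0.0055], [0.0041, 0.0049], [0.0049, 0.0041], [0.0056, 0.0031], [0.006, 0.0021], [0.0063, 0.001], [0.0064, -0.0001], [0.0063, -0.0012], [0.0059, -0.0023], [0.0054, -0.0033], [0.0048, -0.0043]]
```

View pics/l4.png

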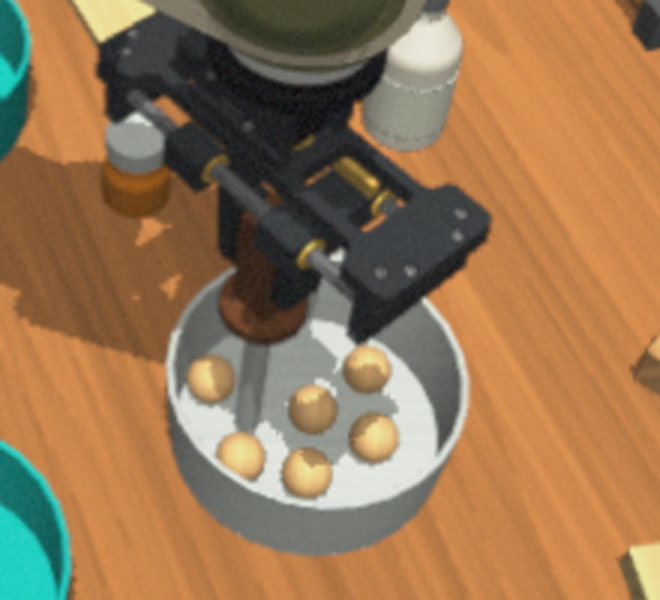

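Two beads have moved outward, to crop (211,380) and (241,456), and the tub hasn't moved. I'll carry on round.

Call:
jog_arm(commands=[[[-0.0025,0.0046,0],[0,0,0],0],[[-0.0023,0.006,0],[0,0,0],0],[[-0.0012,0.0063,0],[0,0,0],0],[[-0.0001,0.0064,0],[0,0,0],0],[[0.0011,0.0063,0],[0,0,0],0],[[0.0022,0.006,0],[0,0,0],0],[[0.0032,0.0055,0],[0,0,0],0],[[0.0041,0.0049,0],[0,0,0],0],[[0.0049,0.0041,0],[0,0,0],0],[[0.0056,0.0031,0],[0,0,0],0],[[0.006,0.0021,0],[0,0,0],0],[[0.0063,0.001,0],[0,0,0],0],[[0.0064,-0.0001,0],[0,0,0],0],[[0.0063,-0.0012,0],[0,0,0],0],[[0.0059,-0.0023,0],[0,0,0],0],[[0.0054,-0.0033,0],[0,0,0],0],[[0.0048,-0.0043,0],[0,0,0],0],[[0,0,0],[0,0,0],0]])

```text
time: 11.9
eef_pos: [568.8, -197.8, 153.8]
tcp_rot: [-180.0, -0.0, 20.7]
contact_force: [-0.6, 0.0, -1.5]
grip_width: 0.271
```

```bash
cat > chk.py <<'E'
import sys
from plant import bot
from h import *
S=bot.sense();print(S["time"],S["eef_pos"],S["tcp_rot"],S["contact_force"])
c=bot.capture("side");crop(c,270,210,220,200,3,sys.argv[1])
C=cloud(c);g=c["color"].astype(int);gray=(abs(g[...,0]-g[...,1])<25)&(abs(g[...,1]-g[...,2])<25)
m=gray&(C[...,2]>56)&(C[...,2]<67)&(np.hypot(C[...,0]-535,C[...,1]+186)<105)&(np.hypot(C[...,0]-535,C[...,1]+186)>60)
P=C[m];A=np.c_[2*P[:,:2],np.ones(len(P))];x=np.linalg.lstsq(A,(P[:,:2]**2).sum(1),rcond=None)[0];print("fit",x[:2],np.sqrt(x[2]+x[0]**2+x[1]**2))
E
python3 chk.py pics/l5.png
python3 circ.py 36 36 272 450 18
```

```text
11.9 [ 568.83746546 -197.84107729  153.7584393 ] [-1.79982389e+02 -8.27809172e-03  2.07415435e+01] [-0.55247481  0.02670629 -1.52489566]
fit [ 534.81735183 -187.1419231 ] 79.40102328347234
now z 153.76882144717482 tip 12.068821447174827
[[0.0037, -0.0047], [0.0028, -0.0056], [0.0018, -0.006], [0.0007, -0.0062], [-0.0004, -0.0062], [-0.0014, -0.006], [-0.0024, -0.0057], [-0.0034, -0.0052], [-0.0042, -0.0045], [-0.0049, -0.0038], [-0.0055, -0.0028], [-0.0059, -0.0019], [-0.0062, -0.0008], [-0.0062, 0.0003], [-0.0061, 0.0013], [-0.0057, 0.0023], [-0.0053, 0.0033], [-0.0046, 0.0041]]
```

View pics/l5.png

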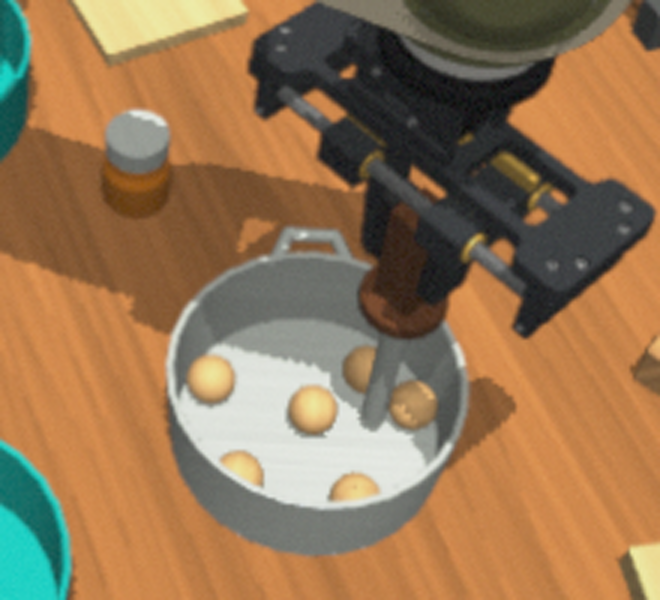

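The outer beads have all been pushed to the wall except the one at (365,369), which is next in line. The centre bead at (312,410) hasn't been touched yet. The tub is steady, so I'll continue into turn 2.

Call:
jog_arm(commands=[[[0.0037,-0.0047,0],[0,0,0],0],[[0.0028,-0.0056,0],[0,0,0],0],[[0.0018,-0.006,0],[0,0,0],0],[[0.0007,-0.0062,0],[0,0,0],0],[[-0.0004,-0.0062,0],[0,0,0],0],[[-0.0014,-0.006,0],[0,0,0],0],[[-0.0024,-0.0057,0],[0,0,0],0],[[-0.0034,-0.0052,0],[0,0,0],0],[[-0.0042,-0.0045,0],[0,0,0],0],[[-0.0049,-0.0038,0],[0,0,0],0],[[-0.0055,-0.0028,0],[0,0,0],0],[[-0.0059,-0.0019,0],[0,0,0],0],[[-0.0062,-0.0008,0],[0,0,0],0],[[-0.0062,0.0003,0],[0,0,0],0],[[-0.0061,0.0013,0],[0,0,0],0],[[-0.0057,0.0023,0],[0,0,0],0],[[-0.0053,0.0033,0],[0,0,0],0],[[-0.0046,0.0041,0],[0,0,0],0],[[0,0,0],[0,0,0],0]])

```text
time: 13.53
eef_pos: [501.3, -174.1, 153.8]
tcp_rot: [180.0, 0.0, 20.6]
contact_force: [0.3, -0.0, -1.4]
grip_width: 0.269
```

```bash
python3 chk.py pics/l6.png
python3 circ.py 36 36 91 275 19
```

```text
13.5333 [ 501.29281908 -174.12909203  153.76940273] [1.79978772e+02 4.10143484e-03 2.06045482e+01] [ 0.31586616 -0.02466449 -1.4430565 ]
fit [ 534.85583278 -187.12013099] 79.48395160778774
now z 153.76561174698125 tip 12.065611746981261
[[-0.0034, 0.0041], [-0.0028, 0.0054], [-0.0019, 0.0058], [-0.0009, 0.006], [0.0002, 0.0061], [0.0012, 0.006], [0.0022, 0.0057], [0.0031, 0.0052], [0.0039, 0.0046], [0.0046, 0.0039], [0.0052, 0.0031], [0.0057, 0.0022], [0.006, 0.0012], [0.0061, 0.0001], [0.006, -0.0009], [0.0058, -0.0019], [0.0054, -0.0028], [0.0048, -0.0037], [0.0041, -0.0044]]
```

View pics/l6.png

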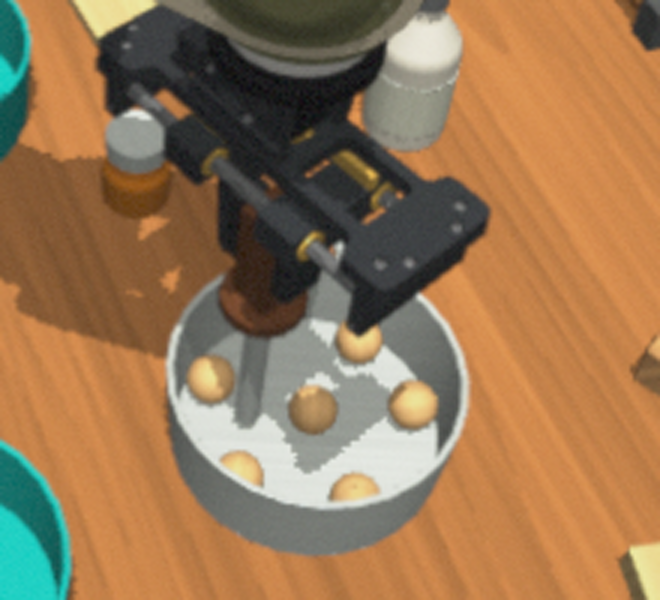

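All five outer beads are at the wall and the centre bead is still in place. I'll finish turn 2 round to the three-quarter point.

Call:
jog_arm(commands=[[[-0.0034,0.0041,0],[0,0,0],0],[[-0.0028,0.0054,0],[0,0,0],0],[[-0.0019,0.0058,0],[0,0,0],0],[[-0.0009,0.006,0],[0,0,0],0],[[0.0002,0.0061,0],[0,0,0],0],[[0.0012,0.006,0],[0,0,0],0],[[0.0022,0.0057,0],[0,0,0],0],[[0.0031,0.0052,0],[0,0,0],0],[[0.0039,0.0046,0],[0,0,0],0],[[0.0046,0.0039,0],[0,0,0],0],[[0.0052,0.0031,0],[0,0,0],0],[[0.0057,0.0022,0],[0,0,0],0],[[0.006,0.0012,0],[0,0,0],0],[[0.0061,0.0001,0],[0,0,0],0],[[0.006,-0.0009,0],[0,0,0],0],[[0.0058,-0.0019,0],[0,0,0],0],[[0.0054,-0.0028,0],[0,0,0],0],[[0.0048,-0.0037,0],[0,0,0],0],[[0.0041,-0.0044,0],[0,0,0],0],[[0,0,0],[0,0,0],0]])

```text
time: 15.25
eef_pos: [569.8, -194.9, 153.8]
tcp_rot: [-180.0, -0.0, 20.7]
contact_force: [0.8, 0.5, -1.9]
grip_width: 0.269
```

```bash
python3 chk.py pics/l7.png
cat > beads.py <<'E'
import sys
from plant import bot
from h import *
B0=np.array([[578.7,-170.2],[562.7,-212.5],[537.6,-185.1],[518.7,-148.8],[519.2,-220.8],[493,-190.2]])
for n in ("side","top"):
    c=bot.capture(n);hsv=cv2.cvtColor(c["color"],cv2.COLOR_RGB2HSV);C=cloud(c)
    rr=np.hypot(C[...,0]-535,C[...,1]+186)
    m=((hsv[...,0]>8)&(hsv[...,0]<25)&(hsv[...,1]>80)&(hsv[...,2]>70)&(rr<78)&(C[...,2]>10)&(C[...,2]<45)).astype(np.uint8)
    k,l,st,ce=cv2.connectedComponentsWithStats(m)
    for i in range(1,k):
        if st[i,4]<40: continue
        P=C[l==i]
        # sphere centre fit with known radius 14, z=19: median of (surface + ray offset)
        from scipy.optimize import least_squares
        f=lambda q:np.hypot(np.hypot(P[:,0]-q[0],P[:,1]-q[1]),P[:,2]-19)-14
        o,_=ray(c,[0,0]);v=P.mean(0)-o;v/=np.linalg.norm(v);q0=(P.mean(0)+8*v)[:2]
        q=least_squares(f,q0,loss="soft_l1",f_scale=1.5).x
        print(n,ce[i].round(),st[i,4],q.round(1),"nearest starts",np.sort(np.hypot(*(B0-q).T))[:2].round(1),np.argmin(np.hypot(*(B0-q).T)),"r",np.hypot(*(q-[535,-186])).round(1))
E
python3 beads.py
```

```text
15.25 [ 569.83098753 -194.86459382  153.77816505] [-1.79980813e+02 -6.72870392e-03  2.07398296e+01] [ 0.77819463  0.45214795 -1.89935263]
fit [ 534.85968706 -187.03035227] 79.4813335333864
side [389. 323.] 166 [ 582.9 -149.2] nearest starts [21.4 57.8] 0 r 60.4
side [340. 336.] 175 [ 491.2 -146.7] nearest starts [27.6 43.5] 3 r 58.8
side [407. 344.] 203 [ 594.2 -199.9] nearest starts [33.5 33.9] 0 r 60.8
side [374. 346.] 177 [ 538.6 -183.9] nearest starts [ 1.6 37.5] 2 r 4.2
side [351. 365.] 79 [ 482.  -210.8] nearest starts [23.3 38.5] 5 r 58.5
side [387. 372.] 98 [ 538.  -244.6] nearest starts [30.4 40.5] 4 r 58.7
```

View pics/l7.png

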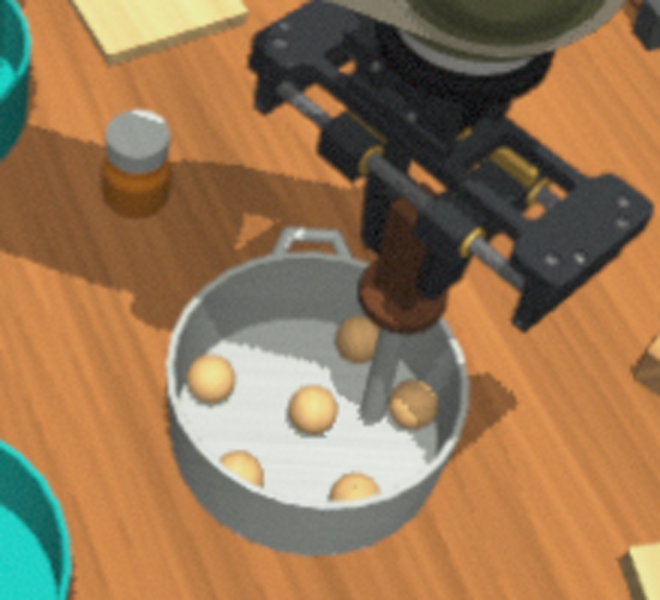

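All five outer beads are at least 21 mm from their start; only the centre bead (1.6 mm) remains. I'll push through the middle.

Call:
jog_arm(commands=[[[-0.0047,-0.0036,0],[0,0,0],0],[[-0.0047,-0.0036,0],[0,0,0],0],[[-0.0047,-0.0036,0],[0,0,0],0],[[-0.0047,-0.0036,0],[0,0,0],0],[[-0.0047,-0.0036,0],[0,0,0],0],[[-0.0047,-0.0036,0],[0,0,0],0],[[-0.0047,-0.0036,0],[0,0,0],0],[[0,0,0],[0,0,0],0],[[0,0,0],[0,0,0],0]])

```text
time: 16.15
eef_pos: [529.7, -184.2, 153.9]
tcp_rot: [180.0, -0.0, 20.7]
contact_force: [-0.1, -0.3, -1.7]
grip_width: 0.27
```

```bash
python3 chk.py pics/l8.png;python3 beads.py
```

```text
16.15 [ 529.68731042 -184.1990272   153.92826499] [ 1.79989657e+02 -1.10118701e-02  2.06636790e+01] [-0.10907028 -0.33254335 -1.67162479]
fit [ 534.85953683 -187.14455999] 79.39636071434563
side [390. 323.] 152 [ 582.9 -149.4] nearest starts [21.2 57.7] 0 r 60.3
side [345. 341.] 347 [ 496.2 -167. ] nearest starts [23.5 28.9] 5 r 43.2
side [407. 344.] 202 [ 593.7 -199.8] nearest starts [33.2 33.6] 0 r 60.3
side [351. 365.] 80 [ 481.9 -210.6] nearest starts [23.2 38.7] 5 r 58.5
side [387. 372.] 99 [ 538.5 -244.3] nearest starts [30.4 39.9] 4 r 58.4
```

View pics/l8.png

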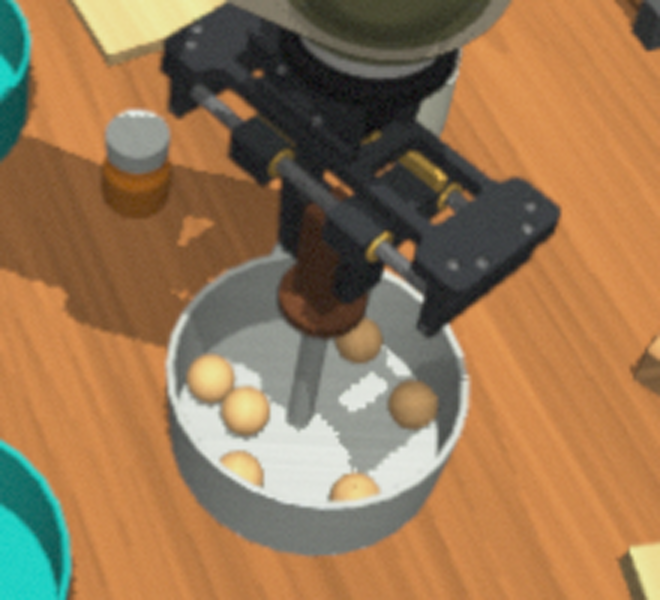

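The centre bead has rolled to crop (246,410), about 35 mm from its start, so all six have moved. Now back to the handle side, keeping low, with a short pause there.

Call:
jog_arm(commands=[[[0.0048,-0.0038,0],[0,0,0],0],[[0.0048,-0.0038,0],[0,0,0],0],[[0.0048,-0.0038,0],[0,0,0],0],[[0.0048,-0.0038,0],[0,0,0],0],[[0.0048,-0.0038,0],[0,0,0],0],[[0.0048,-0.0038,0],[0,0,0],0],[[0,0,0],[0,0,0],0],[[0,0,0],[0,0,0],0],[[0,0,0],[0,0,0],0]])

```text
time: 17.05
eef_pos: [548.7, -152.8, 153.7]
tcp_rot: [180.0, 0.0, 20.7]
contact_force: [-0.6, -0.3, -1.3]
grip_width: 0.274
```

```bash
python3 chk.py pics/l9.png;python3 beads.py
```

```text
17.05 [ 548.70514591 -152.75153283  153.73400395] [1.79995325e+02 6.66107923e-03 2.06771375e+01] [-0.62379092 -0.26181131 -1.31724232]
fit [ 534.88078318 -187.04883945] 79.42983225237995
side [389. 323.] 172 [ 583.2 -149.1] nearest starts [21.6 58.1] 0 r 60.7
side [345. 342.] 350 [ 496.2 -167.5] nearest starts [22.9 29.2] 5 r 43.0
side [407. 344.] 189 [ 594.  -199.8] nearest starts [33.3 33.7] 0 r 60.6
side [351. 365.] 78 [ 482.4 -210.8] nearest starts [23.2 38.2] 5 r 58.2
side [387. 372.] 97 [ 537.9 -244.4] nearest starts [30.1 40.4] 4 r 58.5
```

View pics/l9.png

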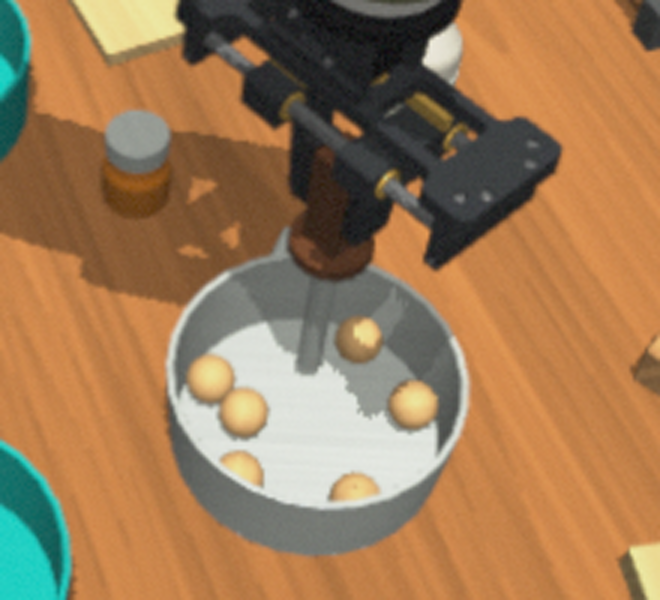

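All six beads are displaced, and the stick is at the handle side with its tip low. I'll raise it and carry it back to the spot in front of the slot.

Call:
jog_arm(commands=[[[0,0,-0.006],[0,0,0],0],[[0,0,-0.013],[0,0,0],0],[[0,0,-0.013],[0,0,0],0],[[0,0,-0.013],[0,0,0],0],[[0,0,-0.013],[0,0,0],0],[[0,0,-0.013],[0,0,0],0],[[0,0,-0.013],[0,0,0],0],[[0,0,-0.01],[0,0,0],0],[[0,0,0],[0,0,0],0]])

```text
time: 17.95
eef_pos: [549.3, -153.1, 250.3]
tcp_rot: [179.8, -0.2, 20.7]
contact_force: [-0.6, 0.3, -1.9]
grip_width: 0.269
```

Call:
jog_arm(commands=[[[0.0015,-0.01,0],[0,0,0],0],[[0.003,-0.02,0],[0,0,0],0],[[0.0035,-0.02,0],[0,0,0],0],[[0.003,-0.02,0],[0,0,0],0],[[0.0035,-0.02,0],[0,0,0],0],[[0.003,-0.02,0],[0,0,0],0],[[0.0035,-0.02,0],[0,0,0],0],[[0.003,-0.02,0],[0,0,0],0],[[0.003,-0.02,0],[0,0,0],0],[[0.003,-0.02,0],[0,0,0],0],[[0.003,-0.02,0],[0,0,0],0],[[0.003,-0.02,0],[0,0,0],0],[[0.003,-0.02,0],[0,0,0],0],[[0.003,-0.02,0],[0,0,0],0],[[0.003,-0.02,0],[0,0,0],0],[[0.003,-0.02,0],[0,0,0],0],[[0.003,-0.02,0],[0,0,0],0],[[0,0,0],[0,0,0],0],[[0,0,0],[0,0,0],0]])

```text
time: 19.53
eef_pos: [479.1, 174.8, 247.1]
tcp_rot: [-180.0, 0.1, 20.8]
contact_force: [-0.7, -1.2, -1.8]
grip_width: 0.269
```

Run:
```python
from plant import bot
from h import *
S=bot.sense();print(S["time"],S["eef_pos"],S["tcp_rot"],S["grip_width"],S["contact_force"])
c=bot.capture("side");crop(c,200,30,200,220,3,"pics/r1.png")
tp=S["eef_pos"]-[0,0,141.7];print("crop px tip",(px(c,tp)-[200,30])*3,"collar",(px(c,tp+[0,0,110])-[200,30])*3)
u=np.array([np.cos(np.radians(5.5)),np.sin(np.radians(5.5))]);T=np.array([565.6,182.3])
d=T-85*u-S["eef_pos"][:2];y=np.radians(20.67);print(d,"to slot line tool",d@[np.cos(y),np.sin(y)],d@[np.sin(y),-np.cos(y)])
```

```text
19.5333 [479.07486587 174.84628692 247.11483596] [-1.79988485e+02  7.68224556e-02  2.07847295e+01] 0.2688167467658287 [-0.73590265 -1.22948463 -1.75867661]
crop px tip [[233.54750647 456.99521192]] collar [[227.92434863 318.24219746]]
[ 1.91645727 -0.69317589] to slot line tool 1.5484122722873388 1.3250361161316533
```

View pics/r1.png

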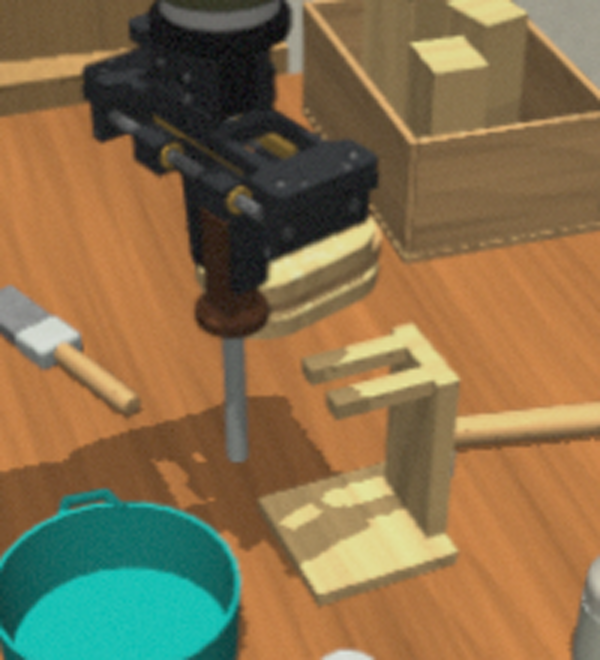

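The stick is upright; its tip at (236,460) is close to the predicted (234,457). The empty prongs end at (308,372) and (333,404). I'll line up with the slot and go down to 16 mm above the seat.

Call:
jog_arm(commands=[[[0.0015,0.0013,0.008],[0,0,0],0],[[0,0,0.012],[0,0,0],0],[[0,0,0.012],[0,0,0],0],[[0,0,0.012],[0,0,0],0],[[0,0,0.005],[0,0,0],0],[[0,0,0],[0,0,0],0],[[0,0,0],[0,0,0],0]])

```text
time: 20.17
eef_pos: [482.0, 172.9, 198.7]
tcp_rot: [-180.0, 0.0, 20.6]
contact_force: [1.2, -0.2, -1.3]
grip_width: 0.269
```

Run:
```python
from plant import bot
from h import *
S=bot.sense();print(S["time"],S["eef_pos"],S["tcp_rot"],S["contact_force"])
y=np.radians(20.67)
d=np.array([566.3,182.5])-S["eef_pos"][:2];print(d,"tool",d@[np.cos(y),np.sin(y)],d@[np.sin(y),-np.cos(y)])
for n in("side","top"):
    c=bot.capture(n);C=cloud(c);g=c["color"].astype(int)
    m=(C[...,2]>145)&(C[...,2]<155)&(C[...,0]>530)&(C[...,0]<640)&(C[...,1]>130)&(C[...,1]<240)&(g[...,0]>130)&(g[...,1]>110)
    P=C[m];k=np.array([np.cos(np.radians(5.5)),np.sin(np.radians(5.5))]);w=np.array([-k[1],k[0]])
    Q=np.c_[(P[:,:2]-[568,183.3])@k,(P[:,:2]-[568,183.3])@w]
    print(n,len(P),Q.min(0),Q.max(0)); p=Q[(Q[:,0]>-28)&(Q[:,0]<0)];h=np.sort(p[:,1]);print("prong y inner/outer",h[h<0].min() if (h<0).any() else 0,h[h<0].max() if (h<0).any() else 0,h[h>0].min() if (h>0).any() else 0,h[h>0].max() if (h>0).any() else 0)
```

```text
20.1667 [482.01029518 172.9309962  198.71262992] [-1.79996891e+02  1.69734103e-02  2.06290721e+01] [ 1.18471046 -0.18930887 -1.29836308]
[84.28970482  9.5690038 ] tool 82.24160546459287 20.799964011588735
side 636 [-29.69079518 -36.29855481] [57.00773228 36.30991114]
prong y inner/outer -29.156317602982284 -8.112839799249436 11.466038713887697 29.435856029707878
top 343 [-28.87188173 -34.63295373] [56.73352977  2.94044616]
prong y inner/outer -28.040086791106066 -15.356711597613385 0 0
```

The prongs lie symmetrically about my rack axis, with outer edges at ±29 mm. I'll slide in.

Call:
jog_arm(commands=[[[0.0072,0.0018,0],[0,0,0],0],[[0.0094,0.0023,0],[0,0,0],0],[[0.0094,0.0023,0],[0,0,0],0],[[0.0094,0.0023,0],[0,0,0],0],[[0.0094,0.0023,0],[0,0,0],0],[[0.0094,0.0024,0],[0,0,0],0],[[0.0094,0.0024,0],[0,0,0],0],[[0.0094,0.0024,0],[0,0,0],0],[[0.0094,0.0024,0],[0,0,0],0],[[0,0,0],[0,0,0],0],[[0,0,0],[0,0,0],0]])

```text
time: 21.18
eef_pos: [566.5, 183.2, 198.7]
tcp_rot: [180.0, -0.0, 20.7]
contact_force: [-0.4, 0.8, -1.8]
grip_width: 0.27
```

Run:
```python
from plant import bot
from h import *
S=bot.sense();print(S["time"],S["eef_pos"],S["tcp_rot"],S["contact_force"])
c=bot.capture("side");crop(c,250,60,180,160,4,"pics/r2.png")
```

```text
21.1833 [566.50738205 183.18829146 198.69336901] [ 1.79997551e+02 -6.39699705e-03  2.06700433e+01] [-0.40909733  0.83864232 -1.75249626]
```

View pics/r2.png

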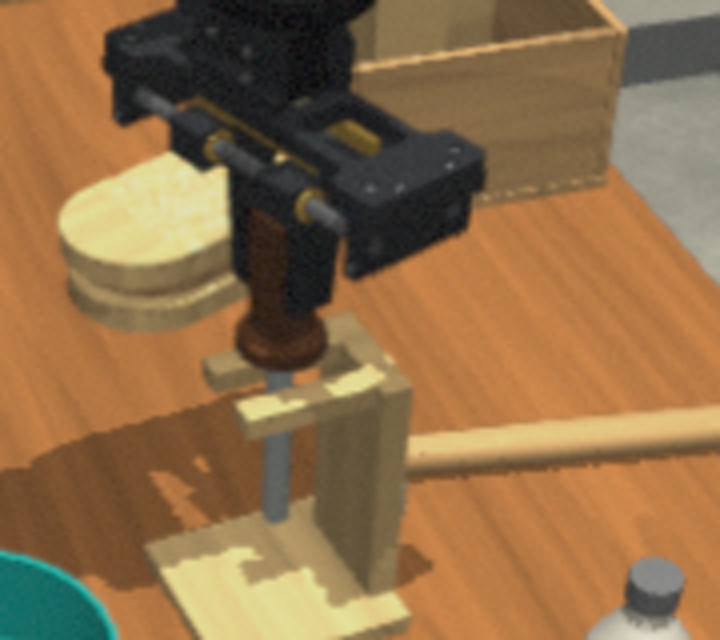

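The rod, at (278,400) in the crop, is in the slot with the collar above the prongs. I'll lower it 14 mm, then feel for contact in 1 mm steps.

Call:
jog_arm(commands=[[[0,0,0.005],[0,0,0],0],[[0,0,0.005],[0,0,0],0],[[0,0,0.003],[0,0,0],0],[[0,0,0.001],[0,0,0],0],[[0,0,0],[0,0,0],0],[[0,0,0],[0,0,0],0]])

```text
time: 21.73
eef_pos: [566.2, 183.2, 184.8]
tcp_rot: [-180.0, -0.0, 20.7]
contact_force: [0.1, 0.6, -1.6]
grip_width: 0.268
```

Call:
jog_arm(commands=[[[0,0,0.001],[0,0,0],0],[[0,0,0],[0,0,0],0],[[0,0,0.001],[0,0,0],0],[[0,0,0],[0,0,0],0]])

```text
time: 22.07
eef_pos: [566.1, 183.2, 182.6]
tcp_rot: [-180.0, 0.0, 20.7]
contact_force: [-0.5, 0.2, -2.3]
grip_width: 0.268
```

Call:
jog_arm(commands=[[[0,0,0.0007],[0,0,0],0],[[0,0,0],[0,0,0],0]])

```text
time: 22.23
eef_pos: [566.1, 183.2, 181.9]
tcp_rot: [-180.0, 0.0, 20.7]
contact_force: [0.2, -0.4, -2.6]
grip_width: 0.271
```

Call:
jog_arm(commands=[[[0,0,0.0006],[0,0,0],0],[[0,0,0],[0,0,0],0],[[0,0,0],[0,0,0],0]])

```text
time: 22.48
eef_pos: [566.3, 183.2, 181.7]
tcp_rot: [180.0, -0.0, 20.7]
contact_force: [-0.6, 0.1, -0.3]
grip_width: 0.271
```

Call:
jog_arm(commands=[[[0,0,0.0006],[0,0,0],0],[[0,0,0],[0,0,0],0],[[0,0,0],[0,0,0],0]])

```text
time: 22.73
eef_pos: [566.3, 183.2, 181.7]
tcp_rot: [180.0, -0.1, 20.7]
contact_force: [-2.2, 0.6, 5.2]
grip_width: 0.269
```

The collar is seated: z stops at 181.7 and the force rose from about −2 N to +5 N. I'll release.

Call:
jog_arm(commands=[[[0,0,-0.0006],[0,0,0],0],[[0,0,0],[0,0,0],35],[[0,0,0],[0,0,0],50],[[0,0,0],[0,0,0],70],[[0,0,0],[0,0,0],100],[[0,0,0],[0,0,0],100],[[0,0,0],[0,0,0],100],[[0,0,0],[0,0,0],100],[[0,0,0],[0,0,0],100],[[0,0,0],[0,0,0],100]])

```text
time: 23.57
eef_pos: [566.2, 183.2, 181.5]
tcp_rot: [180.0, -0.0, 20.7]
contact_force: [-0.3, -0.3, 0.5]
grip_width: 0.927
```

Run:
```python
from plant import bot
from h import *
S=bot.sense();print(S["time"],S["eef_pos"],S["grip_width"],S["contact_force"])
c=bot.capture("side");crop(c,250,60,180,160,4,"pics/r3.png")
```

```text
23.5667 [566.18989935 183.19311014 181.46676737] 0.927079768076437 [-0.26115871 -0.33712923  0.46270122]
```

View pics/r3.png

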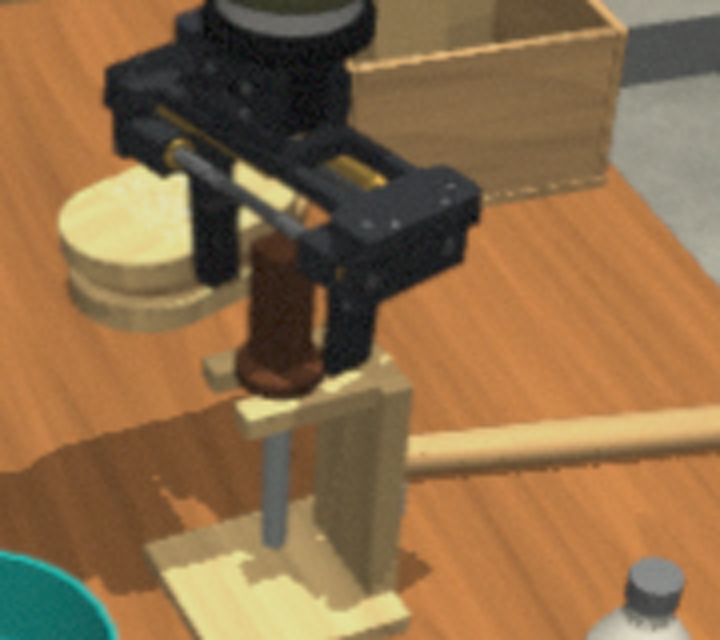

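The stick stands upright in the rack with the fingers clear on both sides. I'll withdraw upwards and back towards the tub side, out of the top camera's view of the rack.

Call:
jog_arm(commands=[[[0,0,-0.006],[0,0,0],100],[[0,0,-0.012],[0,0,0],100],[[0,0,-0.015],[0,0,0],100],[[0,0,-0.015],[0,0,0],100],[[0,0,-0.015],[0,0,0],100],[[0,0,-0.015],[0,0,0],100],[[0,0,-0.015],[0,0,0],100],[[0,0,-0.015],[0,0,0],100],[[-0.015,0.015,0],[0,0,0],100],[[-0.02,0.015,0],[0,0,0],100],[[-0.02,0.015,0],[0,0,0],100],[[-0.02,0.015,0],[0,0,0],100],[[-0.02,0.015,0],[0,0,0],100],[[-0.02,0.015,0],[0,0,0],100],[[-0.02,0.015,0],[0,0,0],100],[[-0.02,0.015,0],[0,0,0],100],[[-0.015,0.012,0],[0,0,0],100],[[0,0,0],[0,0,0],100],[[0,0,0],[0,0,0],100]])

```text
time: 25.2
eef_pos: [453.7, -0.6, 290.1]
tcp_rot: [180.0, -0.1, 20.6]
contact_force: [0.6, -0.5, 0.6]
grip_width: 1.0
```

```bash
python3 chk.py pics/e0.png
python3 - <<'E'
from plant import bot
from h import *
S=bot.sense();print(S["time"],S["eef_pos"])
t=bot.capture("top");s=bot.capture("side")
cv2.imwrite("pics/e_top.png",t["color"][...,::-1]);cv2.imwrite("pics/e_side.png",s["color"][...,::-1])
for n,c in(("top",t),("side",s)):
    C=cloud(c);g=c["color"].astype(int)
    m=(g[...,0]<140)&(g[...,0]>g[...,2]+15)&(C[...,2]>218)&(C[...,2]<232)&(abs(C[...,0]-565)<70)&(abs(C[...,1]-185)<70)
    cs,_=cv2.findContours(m.astype(np.uint8),cv2.RETR_EXTERNAL,cv2.CHAIN_APPROX_NONE)
    if cs: print(n,"handle top",cv2.minAreaRect(onz(c,max(cs,key=cv2.contourArea).reshape(-1,2),226)[:,:2].astype(np.float32)))
    for nm,z0,z1,cx,cy in (("jar",55,64,500,10),("glue",40,135,672,10)):
        m=(C[...,2]>z0)&(C[...,2]<z1)&(abs(C[...,0]-cx)<60)&(abs(C[...,1]-cy)<60);print(nm,C[m].mean(0))
E
python3 beads.py
```

```text
25.2 [453.72832505  -0.62636958 290.07992993] [ 1.79974743e+02 -5.83778393e-02  2.05729864e+01] [ 0.58919631 -0.47644228  0.64454206]
fit [ 534.86063839 -187.20257185] 79.39379696058081
25.25 [ 4.54017551e+02 -9.39402006e-02  2.89863127e+02]
top handle top ((565.81494140625, 182.51455688476562), (26.46416664123535, 24.307281494140625), 20.624589920043945)
jar [nan nan nan]
glue [681.66716301  11.03665572  92.48711109]
jar [499.59115668   7.52437298  59.31396123]
glue [ 6.84484944e+02 -2.82798283e-01  8.53538606e+01]
side [389. 323.] 176 [ 583.1 -149.1] nearest starts [21.5 58. ] 0 r 60.6
side [345. 341.] 362 [ 496.1 -167.1] nearest starts [23.3 29.1] 5 r 43.3
side [407. 344.] 191 [ 594.2 -199.8] nearest starts [33.5 34. ] 0 r 60.8
side [351. 365.] 81 [ 482.2 -210.5] nearest starts [23.  38.4] 5 r 58.2
side [387. 372.] 99 [ 538.7 -244.5] nearest starts [30.7 40.1] 4 r 58.7
top [408. 203.] 117 [ 592.5 -200.5] nearest starts [32.1 33.3] 1 r 59.3
top [385. 208.] 113 [ 582.4 -149.8] nearest starts [20.8 57. ] 0 r 59.6
top [428. 228.] 116 [ 537.5 -243.5] nearest starts [29.2 40. ] 4 r 57.6
top [391. 246.] 225 [ 494.4 -158.5] nearest starts [26.1 31.7] 3 r 49.0
top [413. 253.] 116 [ 482.1 -210.5] nearest starts [23.1 38.5] 5 r 58.3<stdin>:12: RuntimeWarning: Mean of empty slice.
  ret = um.true_divide(
```

View pics/e_top.png

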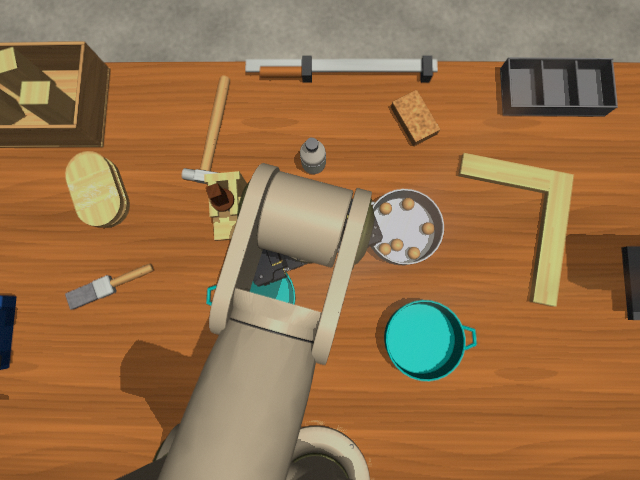

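View pics/e_side.png

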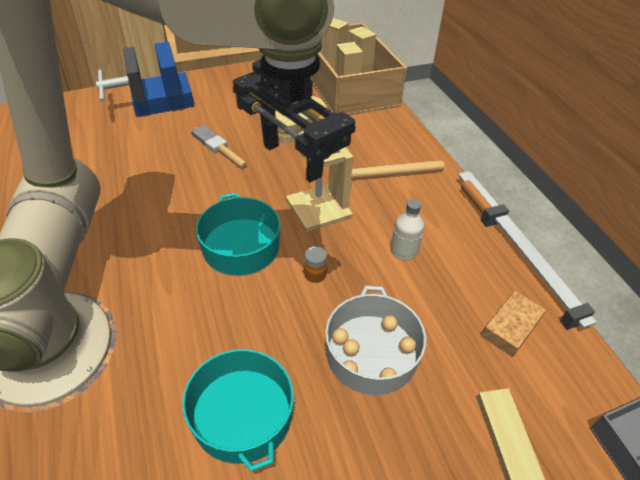

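Both views show the stick upright in the rack. Its handle top is at (565.8,182.5), against (564.7,182.7) at the start. All six beads are in the tub, and the tub, jar and glue bottle stand where they did. The gripper is clear, so I'm handing in.

```bash
python3 -c "
from plant import bot
print(bot.finish_job())"
```

```text
the job is handed in; nothing more can be done
None
```

The job is done and handed in at about 25 s of the 72 s allowed; the robot reports no verdict.

**What I did:** I took the stick from its rack and set its tip down about 7 mm above the tub floor at the handle side. I stirred anticlockwise for 1¾ turns at 36 mm radius. From the three-quarter point of turn 2 I cut through the middle to move the last bead, then went straight on to the handle side, so the second turn closed across the centre instead of along the rim. I then hung the stick back and lowered it until the collar seated: z stopped at 181.7 mm and the force went from about −2 N to +5 N.

**Last checks:**
- **Beads:** all six are in the tub. Each lies about 20 mm or more from where it started.
- **Touching pair:** two beads were so close that my detection merged them into one blob. I judged those two by eye and from the earlier pictures, at about 27 and 35 mm moved.
- **Tub:** its position shifted by less than 1 mm.
- **Stick:** it hangs upright, with its handle top within about 1 mm of where it was at the start.
- **Jar and glue bottle:** the side view puts the jar within 1 mm of its start, and the arm hid it from the top camera. My numeric check on the glue bottle can't be compared with the first one, because I used a different window. It sits at the same pixels in both views.

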